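# Tip soiled instruments into the ultrasonic cleaner's sunken basket

## Task

Used instruments are not handled: take the red-banded cup out of the inclined rack, bring its mouth down inside the walls of the ultrasonic cleaner's dry tank with all three instruments still in it, and only then tip it further until they have all slid out and lie in the sunken basket; never let one fall out above the tank's rim, and do not bang the cup on the cleaner. Then lay the empty cup on its side in the blue tray and let go. Leave the green-banded cup and everything else on the table where they are.

Things in the scene. Friction and masses are not known exactly. Their poses are not given: they have to be found in the camera images.
- cup_red_mid (a point): centre (half-way up, on the axis) of the red-banded steel cup: straight cylinder 60 mm across, 105 mm tall, wall 3 mm, about 0.17 kg, open at its +z end. z runs along its axis from foot to mouth. It has 12 narrow flats, two of them across its own y. Starts in the rack, leaning 45 degrees, own +x side down on the ramp; three instruments lie along that side and stick 25 mm out of the mouth.
- cup_red_mouth (a point): centre of the open mouth of the red-banded cup, 52.5 mm from its centre along z; same axes. The lip is 30 mm from this point all round.
- cup_green_mid (a point): centre of the green-banded cup, the same cup with two clean instruments in it; leave it alone.
- rack: fixed steel rack, 135 (x) by 220 (y) by 85 mm, for two cups side by side at y = +60 and -60 mm (either cup in either place). Origin under the middle of its base. The ramp rises at 45 degrees to the rack's +x: the cups' mouths point up and to +x, their feet rest on a 24 mm ledge at the low -x end. Lugs 18 mm high flank only the lowest 22 mm of each cup; the rest of its sides is free.
- cleaner: fixed bench ultrasonic cleaner, tank dry, lid off: 150 (x) by 240 (y) by 175 mm high. Origin under its middle, z up; front panel on its -x face. Its tank opening is 110 (x) by 200 mm (y), centred, with upright walls: rim 20 mm wide.
- basket_floor (a point): middle of the floor of the wire basket in the tank, 100 mm above the table and 75 mm below the tank's rim; the basket fills the opening (110 by 200 mm). Axes as the cleaner.
- tank_rim (a point): middle of the tank opening at the height of its rim, 175 mm above the table. Axes as the cleaner.
- forceps: steel tissue forceps, 124 by 10 by 9 mm, 30 g; origin at the middle of its length, z along its length. Starts in the red-banded cup. Polished steel in a steel cup: it starts to slide when the cup's low wall slopes down to the mouth by some 12 to 22 degrees (friction differs from day to day).
- scalpel_handle: flat steel scalpel handle without blade, 128 by 11 by 6 mm, 35 g; origin at the middle of its length, z along its length. Starts in the red-banded cup.
- curette: steel bone curette with a round gold-coloured 10 mm handle, 126 mm long, 40 g; origin at the middle of its length, z along its length. Starts in the red-banded cup.
- tray: fixed open blue plastic tray for empty cups, 175 mm (x) by 245 mm (y), 42 mm high, walls and floor 4 mm. Origin under its middle, z up.
- kidney_dish: loose steel kidney dish, 190 mm long; a bystander.
- detergent: loose white bottle, 68 mm across, 190 mm tall; a bystander. Origin at its foot.
- enzyme_jar: loose amber jar, 60 mm across, 100 mm tall; a bystander. Origin at its foot.
- brush: loose green cleaning brush, 165 mm long, lying between robot and cleaner; a bystander.
- cup_red: the red-banded cup, origin at the middle of its foot, axes as cup_red_mid. The red band runs round it 66 to 90 mm from the foot; the cup's floor is 4 mm thick.
Mind the look-alikes: they are no part of the job. What is shaped like the cup_red but purple or yellow is not meant.

How it is judged:
On the way, in this order (a step that is already met when the one before it is completed fails the run):
1. the mouth of the red-banded cup is inside the tank opening, its centre at most 15 mm above the rim (so its lip is below the rim), with all three instruments still in the cup (x of cup_red_mouth in the frame of cleaner between -0.055 and 0.055 m and y of cup_red_mouth in the frame of cleaner between -0.1 and 0.1 m and z of cup_red_mouth in the frame of tank_rim below 0.015 m and z of each of forceps, scalpel_handle, curette in the frame of cup_red_mid below 0.05 m), for 0.1 s.
2. all three instruments lie in the sunken basket and the cup has left the tank (x of forceps in the frame of cleaner between -0.055 and 0.055 m and y of forceps in the frame of cleaner between -0.1 and 0.1 m and z of forceps in the frame of basket_floor between -0.005 and 0.04 m and x of scalpel_handle in the frame of cleaner between -0.055 and 0.055 m and y of scalpel_handle in the frame of cleaner between -0.1 and 0.1 m and z of scalpel_handle in the frame of basket_floor between -0.005 and 0.04 m and x of curette in the frame of cleaner between -0.055 and 0.055 m and y of curette in the frame of cleaner between -0.1 and 0.1 m and z of curette in the frame of basket_floor between -0.005 and 0.04 m and z of cup_red_mouth in the frame of tank_rim above 0.02 m), for 0.2 s.
At the end, for the whole second after the job is handed in: All three instruments lie at rest in the sunken basket (centres within its 110 by 200 mm floor and less than 40 mm above it), and the red-banded cup lies at rest on its side (within about 15 degrees of level) inside the blue tray, its centre less than 50 mm above the table (x of forceps in the frame of cleaner between -0.055 and 0.055 m and y of forceps in the frame of cleaner between -0.1 and 0.1 m and z of forceps in the frame of basket_floor between -0.005 and 0.04 m and x of scalpel_handle in the frame of cleaner between -0.055 and 0.055 m and y of scalpel_handle in the frame of cleaner between -0.1 and 0.1 m and z of scalpel_handle in the frame of basket_floor between -0.005 and 0.04 m and x of curette in the frame of cleaner between -0.055 and 0.055 m and y of curette in the frame of cleaner between -0.1 and 0.1 m and z of curette in the frame of basket_floor between -0.005 and 0.04 m and x of cup_red_mid in the frame of tray between -0.0875 and 0.0875 m and y of cup_red_mid in the frame of tray between -0.1225 and 0.1225 m and z of cup_red_mid in the frame of tray below 0.05 m and angle between cup_red_mid's own z axis and vertical between 1.3 and 1.85 rad and linear speed of each of cup_red, forceps, scalpel_handle, curette below 0.03 m/s); the robot touches nothing.
It fails at once if an instrument is out of the red-banded cup (its middle over 20 mm beyond the mouth) while higher than the tank's rim ((z of forceps in the frame of cup_red_mid above 0.0725 m and z of forceps in the frame of tank_rim above 0 m) or (z of scalpel_handle in the frame of cup_red_mid above 0.0725 m and z of scalpel_handle in the frame of tank_rim above 0 m) or (z of curette in the frame of cup_red_mid above 0.0725 m and z of curette in the frame of tank_rim above 0 m)).
It fails at once if the cup is banged or pressed on the cleaner with more than 30 N (contact force between cup_red and cleaner above 30 N).
It fails at once if the green-banded cup is moved by more than 15 mm (distance of cup_green_mid from where it was at the start of the episode above 0.015 m).
It fails at once if the kidney dish, bottle, jar or brush is moved by more than 20 mm (distance of any of kidney_dish, detergent, enzyme_jar, brush from where it was at the start of the episode above 0.02 m).
It also fails if it takes over 70 s, if anything falls off the work surface, if the arm or the gripper's body presses on something with over 40 N, if the wrist force passes 120 N, or if a joint passes its speed limit or range.

## Robot

A 6-joint arm with a two-finger parallel gripper is mounted at the origin on the work surface. World frame = base frame: x ahead of the robot, y to its left, z up, the work surface at z = 0. Lengths are in m, angles in rad, forces in N, time in s.
With the tool pointing down it reaches from about 0.275 to 0.75 m from the base axis. Payload 10.2 kg.
Tool frame: the origin (TCP) lies midway between the tips of the shut fingers; the grasp point (between the pads) lies 19 mm behind it (env.hold_point_z is the distance from the TCP to the grasp point, in m); x points along the fingers, z is the direction in which the jaws open and shut, and the axes are right-handed (so a half turn about x gives the same grasp; the last joint's range is limited). The gripper opens to 85 mm and grips with 20 to 120 N. Pads are 22 mm wide; open, the fingers measure 114 mm over their backs; the gripper's body (76 mm by 85 mm) begins 54 mm behind the grasp point. The pads swing forward as they close: fully open they stand 13 mm farther back than shut.
Start: joints at [-1.475, 0.313, 1.498, -0, 1.331, -0.223], TCP at [0.165, -0.499, 0.231] pointing down, gripper open.
Joint ranges: [-2.94, 2.94], [-0.97, 2.17], [0.19, 2.56], [-1.23, 4.37], [0.02, 3.11], [-2.88, 2.88]. Speed limits (rad/s): [2.39, 2.39, 3.01, 3.14, 3.14, 3.14].

## Interface

Orientations are given as a unit quaternion [x, y, z, w].
In Python, from bench import env, kinematics, monitor, eyes, job gives the robot as it stands. The module is installed in compiled form; this text tells all that it offers. Calls block until the motion is done:
- env.reach(position, orientation): joint-space move of the TCP to a pose.
- env.movel(position, velocity=0.15, frame=None, guard=None): straight line of the TCP; frame=None keeps the orientation; velocity is the mean speed in m/s. With guard (N) it stops when the force on the tool has changed by that much, and returns True; else False.
- env.set_joints(angles): joint-space move.
- env.release() and env.close_gripper(effort=None): open the fingers fully, or close them until they stop; effort is the grip in N (None keeps the last).
- env.hold(seconds).
- kinematics.ik(position, orientation): joint angles nearest the present ones, or None.
- monitor.sense(): the state.
- eyes.grab_frame(name): name is "scene" or "top" or "wrist"; returns a dict with "frame" (400x640x3 uint8, red, green, blue), "mtx" (3x3 intrinsics, pixels), "k1" (the pictures are not rectified: a ray, as slopes to the right and down, at radius r is drawn at 1 + k1 r^2 times it, then the intrinsics apply), "view" (4x4, takes a point from world to camera coordinates). Camera axes: x right, y down, z forward; pixel columns grow to the right and rows downward; lengths in m; the calibration is good to about 2 mm. A picture is of the moment at which its call begins. There is no depth.
A pose or a line that the arm cannot do raises env.MotionError and nothing moves.
- job.hand_in(): hands the job in, once; it reports no verdict.
The state is a dict: "clock": time; "joints": joint angles; "qvel": joint speeds; "joint_efforts": joint torques, N m; "position": TCP position; "ee_rot": TCP orientation; "contact_force": force on the tool from outside, world axes, zero at the start; "ft_torque": the same for the moment, N m; "finger_gap": opening from 0.0 (shut) to 1.0 (fully open).
Only numpy, scipy, OpenCV 4.12 (cv2) and the standard library are available. Lean on these libraries where they do the work, as an engineer would, in place of code of your own. Each camera call takes 0.05 s, during which the arm holds its last target.

## Working session

There is one attempt and no reset: what is moved stays moved. The work goes in short steps, each a Python script; the robot and the scene stay as the last script left them, time stands still between calls to the robot, and variables do not carry over. Pictures are saved under pics/ and viewed, and the job is handed in when it is done.

```bash
mkdir -p pics
python3 - <<'E'
from bench import env,kinematics,monitor,eyes,job
import cv2,numpy as np
for n in ("scene","top","wrist"):
    f=eyes.grab_frame(n); cv2.imwrite(f"pics/{n}0.png",f["frame"][:,:,::-1])
    print(n,f["mtx"].tolist(),f["k1"],np.round(f["view"],4).tolist())
s=monitor.sense();print(s)
print(env.hold_point_z)
E
```

```text
scene [[361.2984836387721, 0.0, 320.2610937632381], [0.0, 361.2984836387721, 197.37290544626006], [0.0, 0.0, 1.0]] -0.025414380181283065 [[0.186, 0.9824, 0.017, -0.0061], [0.8055, -0.1426, -0.5752, -0.3613], [-0.5626, 0.1207, -0.8178, 1.6027], [0.0, 0.0, 0.0, 1.0]]
top [[482.91465024243314, 0.0, 314.54532562105743], [0.0, 482.91465024243314, 203.91331993107514], [0.0, 0.0, 1.0]] -0.021641167521569665 [[0.0036, -1.0, 0.0026, -0.0852], [-0.9887, -0.0039, -0.1498, 0.5423], [0.1498, -0.002, -0.9887, 1.5164], [0.0, 0.0, 0.0, 1.0]]
wrist [[346.5315815989093, 0.0, 322.4625346132419], [0.0, 346.5315815989093, 197.59894553086497], [0.0, 0.0, 1.0]] -0.04753915022956652 [[0.3135, -0.9496, -0.0007, -0.5259], [-0.9171, -0.303, 0.2592, -0.0325], [-0.2463, -0.0806, -0.9658, 0.3768], [0.0, 0.0, 0.0, 1.0]]
{'clock': 0.15, 'joints': array([-1.47539352e+00,  3.13319168e-01,  1.49822541e+00, -3.65141443e-05,
        1.33101663e+00, -2.23406855e-01]), 'qvel': array([ 0.00124239, -0.00156207, -0.00218407, -0.00123393,  0.00046912,
       -0.00098743]), 'joint_efforts': array([ 1.34092454e-03, -4.12367678e+01, -2.59796691e+01, -1.88087438e-04,
        3.22149106e-03, -1.31831757e-05]), 'position': array([ 0.16451209, -0.49836199,  0.23088171]), 'ee_rot': array([ 0.41454197,  0.57326358, -0.41404427,  0.57279243]), 'contact_force': array([-0.62577188,  0.07742412,  0.40908081]), 'ft_torque': array([-0.0020531 ,  0.05647444,  0.0146763 ]), 'finger_gap': 0.9975793471890468}
0.0187
```

View pics/scene0.png

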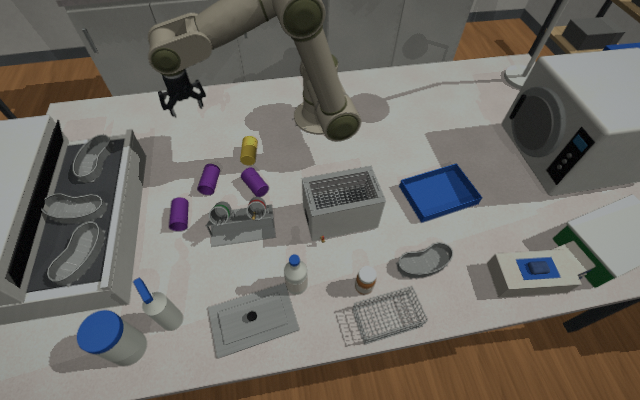

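View pics/top0.png

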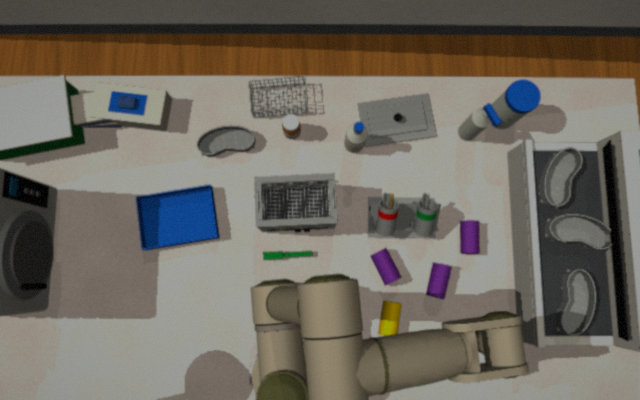

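View pics/wrist0.png

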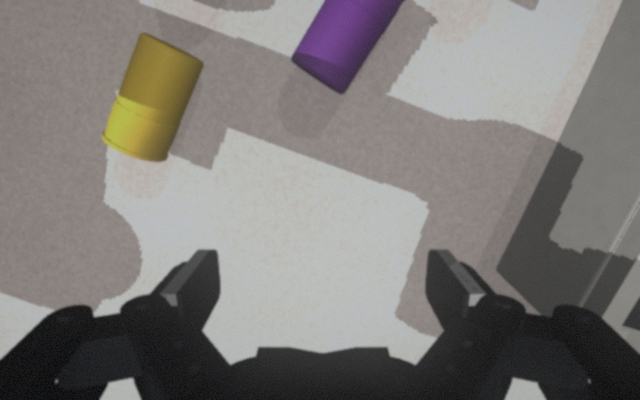

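Run:
```python
import cv2
t=cv2.imread("pics/top0.png");s=cv2.imread("pics/scene0.png")
cv2.imwrite("pics/c1.png",cv2.resize(t[175:255,350:450],None,fx=7,fy=7,interpolation=cv2.INTER_CUBIC))
cv2.imwrite("pics/c2.png",cv2.resize(s[180:260,190:290],None,fx=7,fy=7,interpolation=cv2.INTER_CUBIC))
cv2.imwrite("pics/c3.png",cv2.resize(t[160:270,240:350],None,fx=5,fy=5,interpolation=cv2.INTER_CUBIC))
cv2.imwrite("pics/c4.png",cv2.resize(t[170:265,125:235],None,fx=5,fy=5,interpolation=cv2.INTER_CUBIC))
```

```text
(no output)
```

View pics/c1.png

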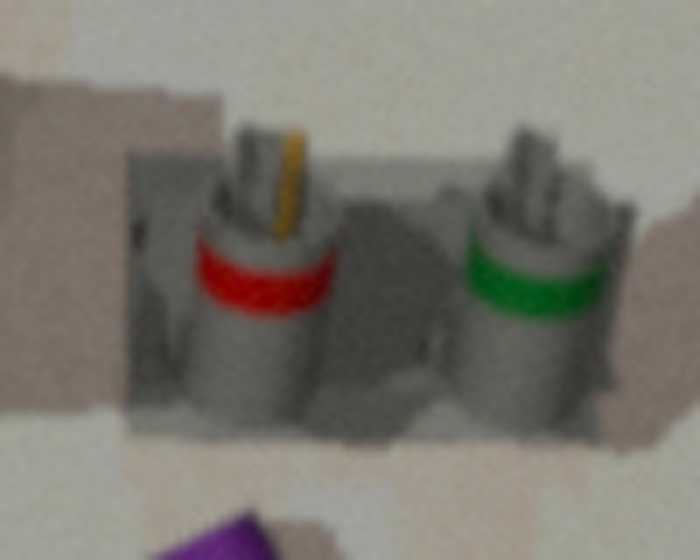

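View pics/c2.png

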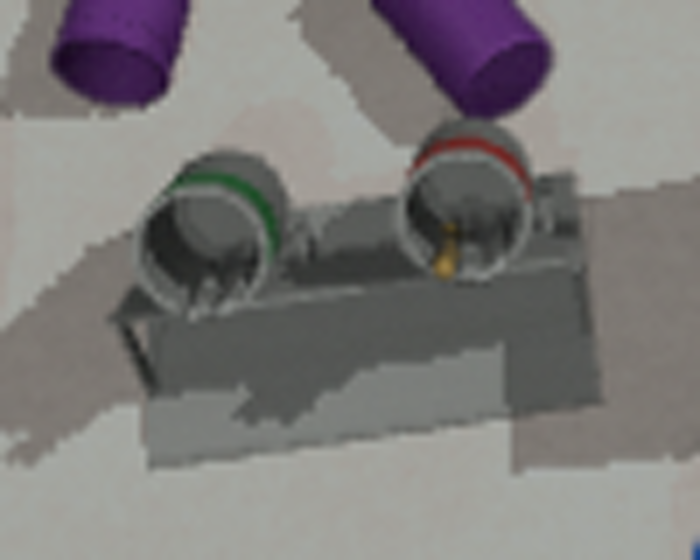

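View pics/c3.png

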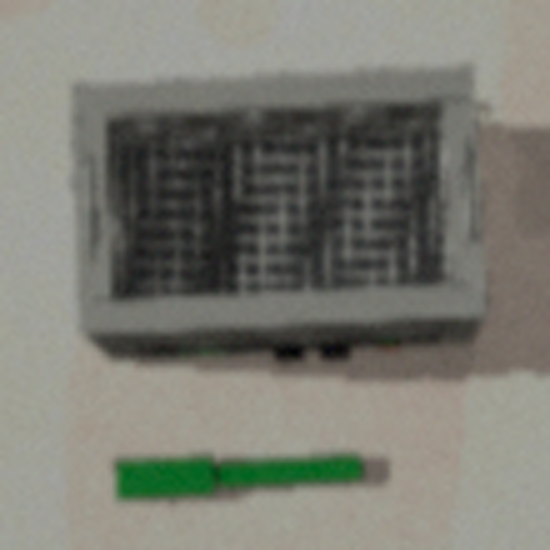

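View pics/c4.png

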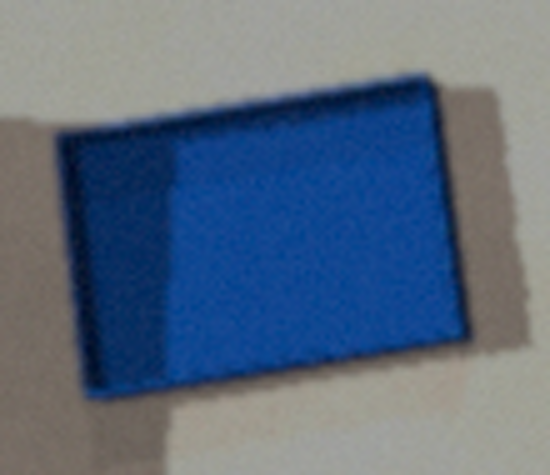

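```bash
cat > h.py <<'E'
from bench import env,kinematics,monitor,eyes,job
import cv2,numpy as np
from scipy.optimize import least_squares
from scipy.spatial.transform import Rotation as R
def proj(f,P):
    P=np.atleast_2d(P).astype(float); c=P@f["view"][:3,:3].T+f["view"][:3,3]
    u=c[:,:2]/c[:,2:]; r2=(u**2).sum(1,keepdims=True)
    u=u*(1+f["k1"]*r2); return u@f["mtx"][:2,:2].T+f["mtx"][:2,2]
def unc(c,o,s): return (np.atleast_2d(c)+.5)/s-.5+np.array(o)
def rect(lx,ly,z): return np.array([[lx/2,ly/2,z],[lx/2,-ly/2,z],[-lx/2,-ly/2,z],[-lx/2,ly/2,z]])
def place(p,pts):
    c,s=np.cos(p[2]),np.sin(p[2]); return pts@np.array([[c,s,0],[-s,c,0],[0,0,1]])+np.array([p[0],p[1],0])
def fit(obs,p0):  # obs: list (frame, local pts, pixels)
    fun=lambda p: np.concatenate([(proj(f,place(p,P))-px).ravel() for f,P,px in obs])
    r=least_squares(fun,p0,loss="soft_l1"); return r.x,r.fun.reshape(-1,2)
E
python3 - <<'E'
from h import *
T=eyes.grab_frame("top");S=eyes.grab_frame("scene")
np.set_printoptions(precision=4,suppress=True)
print("cleaner",fit([(T,rect(.15,.24,.175),unc([(73,87),(473,67),(485,312),(85,330)],(240,160),5)),(T,rect(.11,.2,.175)[:2],unc([(108,118),(440,100)],(240,160),5))],[.5,.05,0]))
print("tray",fit([(T,rect(.175,.245,.042),unc([(58,133),(430,75),(470,340),(88,400)],(125,170),5))],[.5,.3,0]))
P=np.array([[.0675,-.11,.085],[.0675,.11,.085],[.0675,-.11,0],[.0675,.11,0]])
print("rack",fit([(S,P,unc([(115,315),(580,265),(150,467),(600,402)],(190,180),7)),
 (T,np.array([[.0675,.11,.085],[-.0675,.11,.024]]),unc([(128,152),(125,432)],(350,175),7))],[.5,-.25,0]))
E
```

```text
cleaner (array([ 0.5355, -0.0263,  0.0561]), array([[-0.3717, -0.4017],
       [ 0.2965, -0.519 ],
       [ 0.9038,  0.5681],
       [-1.0449,  1.2254],
       [-0.4031, -0.3426],
       [ 0.5657, -0.1892]]))
tray (array([0.4989, 0.359 , 0.1658]), array([[-0.0001,  0.1272],
       [ 0.5257, -0.2859],
       [-0.3558, -0.0946],
       [-0.1236,  0.2413]]))
rack (array([ 0.493 , -0.3659, -0.0324]), array([[-0.6729,  5.8288],
       [ 1.0787,  4.6122],
       [ 0.3829, -3.444 ],
       [ 0.4016, -2.2538],
       [ 2.4331, -1.0052],
       [-0.1333,  3.3919]]))
```

```bash
cat >> h.py <<'E'
def quat(a,jaw):  # a: approach dir (tool x); jaw: tool z
    a=np.array(a,float);a/=np.linalg.norm(a);z=np.array(jaw,float);z-=a*(z@a);z/=np.linalg.norm(z)
    return R.from_matrix(np.c_[a,np.cross(z,a),z]).as_quat()
def tri(obs,x0):
    r=least_squares(lambda x:np.concatenate([(proj(f,x)[0]-np.ravel(p)) for f,p in obs]),x0); return r.x,r.fun
E
python3 - <<'E'
from h import *
np.set_printoptions(precision=4,suppress=True)
T=eyes.grab_frame("top");S=eyes.grab_frame("scene")
print(tri([(S,unc((466,214),(190,180),7)),(T,unc((270,212),(350,175),7))],[.5,-.3,.1]))
print(tri([(S,unc((208,248),(190,180),7)),(T,unc((545,212),(350,175),7))],[.5,-.3,.1]))
# mouth predicted-> cup mid; view pose
m=np.array([.50,-.285,.09])
for deg in (45,60,75,90):
  for yaw in (0,-.03):
   for sgn in (1,-1):
    a=[np.cos(np.radians(deg)),0,-np.sin(np.radians(deg))]
    q=quat(a,[0,sgn,0]); a=np.array(a)
    print(deg,sgn,kinematics.ik(m+a*.019,q), kinematics.ik(m-a*.12,q))
E
```

```text
(array([ 0.5291, -0.3084,  0.1171]), array([-0.1425, -0.0031, -0.1346, -0.0115]))
(array([ 0.529 , -0.4271,  0.1205]), array([-0.5603, -0.019 , -0.5411, -0.0134]))
45 1 [-0.9766  0.4801  1.9809  1.3407  0.6457  2.6187] [-1.2026  0.1497  2.0999  1.0363  0.8736  2.8152]
45 -1 [-0.9766  0.4801  1.9809  1.3407  0.6457 -0.5229] [-1.2026  0.1497  2.0999  1.0363  0.8736 -0.3264]
45 1 [-0.9766  0.4801  1.9809  1.3407  0.6457  2.6187] [-1.2026  0.1497  2.0999  1.0363  0.8736  2.8152]
45 -1 [-0.9766  0.4801  1.9809  1.3407  0.6457 -0.5229] [-1.2026  0.1497  2.0999  1.0363  0.8736 -0.3264]
60 1 None None
60 -1 [-0.8877  0.4656  1.8527  0.7449  0.6091  0.1068] [-1.0183  0.1662  1.8876  0.5832  0.8833  0.2222]
60 1 None None
60 -1 [-0.8877  0.4656  1.8527  0.7449  0.6091  0.1068] [-1.0183  0.1662  1.8876  0.5832  0.8833  0.2222]
75 1 [-0.8001  0.5066  1.6979  0.2698  0.7709 -2.5494] [-0.8536  0.274   1.6422  0.2253  1.0619 -2.5184]
75 -1 [-0.8001  0.5066  1.6979  0.2698  0.7709  0.5922] [-0.8536  0.274   1.6422  0.2253  1.0619  0.6232]
75 1 [-0.8001  0.5066  1.6979  0.2698  0.7709 -2.5494] [-0.8536  0.274   1.6422  0.2253  1.0619 -2.5184]
75 -1 [-0.8001  0.5066  1.6979  0.2698  0.7709  0.5922] [-0.8536  0.274   1.6422  0.2253  1.0619  0.6232]
90 1 [-0.7215  0.59    1.5267 -0.      1.0249 -2.2923] [-0.7215  0.4403  1.3723 -0.      1.329  -2.2923]
90 -1 [-0.7215  0.59    1.5267 -0.      1.0249  0.8492] [-0.7215  0.4403  1.3723 -0.      1.329   0.8492]
90 1 [-0.7215  0.59    1.5267 -0.      1.0249 -2.2923] [-0.7215  0.4403  1.3723 -0.      1.329  -2.2923]
90 -1 [-0.7215  0.59    1.5267 -0.      1.0249  0.8492] [-0.7215  0.4403  1.3723 -0.      1.329   0.8492]
```

Run:
```python
from h import *
np.set_printoptions(precision=4,suppress=True)
m=np.array([.495,-.309,.083]);a=np.array([1,0,-1.2]);a/=np.linalg.norm(a)
q=quat(a,[0,-1,0]); env.reach(m-a*.19,q)
f=eyes.grab_frame("wrist");cv2.imwrite("pics/w1.png",f["frame"][:,:,::-1]);np.save("w1.npy",f,allow_pickle=True)
print(monitor.sense()["position"],m-a*.19,monitor.sense()["joints"],monitor.sense()["clock"])
```

```text
[ 0.3732 -0.3099  0.2292] [ 0.3734 -0.309   0.229 ] [-1.2914  0.0423  1.9974  0.793   1.0408 -0.1167] 1.4583
```

View pics/w1.png

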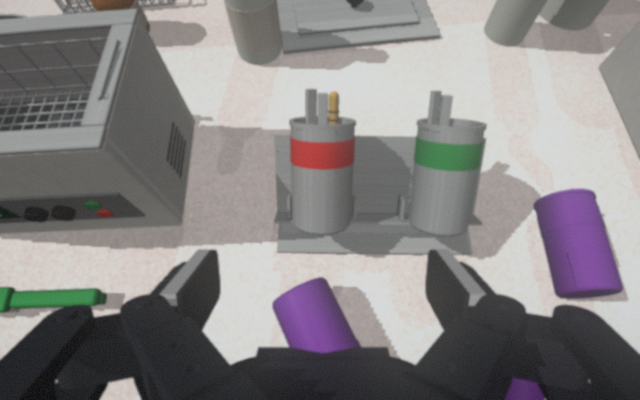

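Run:
```python
import cv2
t=cv2.imread("pics/w1.png")
cv2.imwrite("pics/w1c.png",cv2.resize(t[80:260,265:495],None,fx=3.4,fy=3.3,interpolation=cv2.INTER_CUBIC)[:600,:800])
cv2.imwrite("pics/w1d.png",cv2.resize(t[85:245,275:370],None,fx=3.7,fy=3.7,interpolation=cv2.INTER_CUBIC))
```

```text
(no output)
```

View pics/w1c.png

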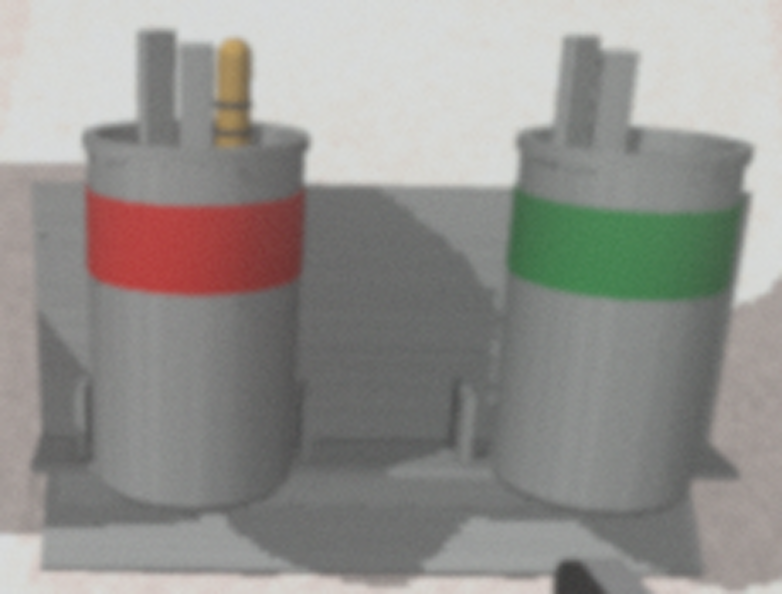

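View pics/w1d.png

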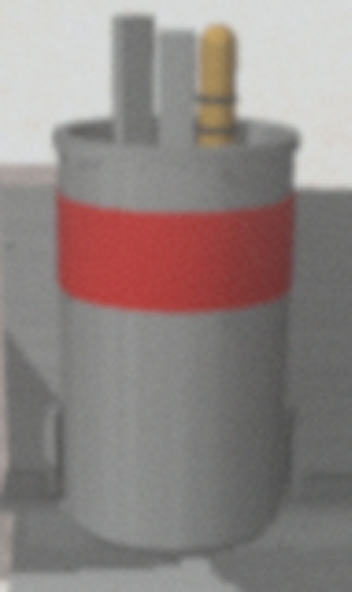

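```bash
cat > fitcup.py <<'E'
from h import *
np.set_printoptions(precision=4,suppress=True)
def axes(yaw,tilt):
    z=np.array([np.cos(yaw)*np.cos(tilt),np.sin(yaw)*np.cos(tilt),np.sin(tilt)])
    x=np.array([np.cos(yaw)*np.sin(tilt),np.sin(yaw)*np.sin(tilt),-np.cos(tilt)])
    return x,np.cross(z,x),z
def cupres(p,F,front,sides,tilt=np.pi/4):
    x,y,z=axes(p[3],tilt); r=[]; m=np.array(p[:3])
    for h,px in front: r+=list((proj(F,m-.03*x+(h-.0525)*z)[0]-np.ravel(px)))
    th=np.linspace(0,2*np.pi,361)[:,None]
    for h,l,rr in sides:
        u=proj(F,m+.03*(np.cos(th)*x+np.sin(th)*y)+(h-.0525)*z)[:,0]; r+=[u.min()-l,u.max()-rr]
    return r
E
python3 - <<'E'
from fitcup import *
W=np.load("w1.npy",allow_pickle=True).item()
U=lambda c:unc(c,(275,85),3.7)[0]
front=[(.09,U((175,214))),(.066,U((178,312))),(0,U((178,550)))]
sides=[(.078,U((58.5,0))[0],U((293,0))[0]),(.02,U((66,0))[0],U((284,0))[0])]
T=eyes.grab_frame("top");S=eyes.grab_frame("scene")
def fun(p,ext=True):
    r=list(cupres(p,W,front,sides)); z=axes(p[3],np.pi/4)[2]; M=p[:3]+.0525*z
    if ext: r+=list(proj(S,M)[0]-unc((466,214),(190,180),7)[0])
    return np.array(r)
for e in (False,True):
    s=least_squares(fun,[.49,-.31,.08,0],kwargs=dict(ext=e)); print(s.x,s.fun, s.x[:3]+.0525*axes(s.x[3],np.pi/4)[2])
# rack corners from wrist: base front edge corners, crop (265,80) scale 3.4/3.3
E
```

```text
[ 0.5002 -0.3106  0.075   0.0072] [ 0.21   -0.318  -0.4873 -0.5082 -0.2034  0.8972  0.7323 -0.9154  0.6689
  0.048 ] [ 0.5373 -0.3103  0.1121]
[ 0.4977 -0.3105  0.0796  0.0096] [ 0.13   -0.8751 -0.5169 -0.6014 -0.1078  1.8558  0.1347 -0.5281  0.2334
  0.49   -0.5427  1.6005] [ 0.5348 -0.3102  0.1167]
```

```bash
cat > plan.py <<'E'
from fitcup import *
CL=np.array([.5355,-.0263,.0561]); TR=np.array([.4989,.359,.1658])
CUP=np.array([.499,-.3105,.079]); CYAW=.005
HP=env.hold_point_z
def cuppose(mid,yaw,tilt,al,g,off=.004):
    """TCP pose for cup mid, heading yaw, mouth-up tilt; off: grasp above cup mid along z"""
    x,y,z=axes(yaw,tilt); a=np.cos(al)*x+np.sin(al)*z
    return np.array(mid)+off*z+HP*a, quat(a,g*y)
def inclean(p): # cleaner frame -> world
    return place(CL,np.array([[p[0],p[1],p[2]]]))[0]
def pourpose(mouth,dirs,T,al,g):  # mouth in cleaner xy, z rel rim ; T mouth-down rad
    M=inclean([mouth[0],mouth[1],mouth[2]+.175]); yaw=CL[2]+dirs*np.pi/2
    z=axes(yaw,-T)[2]; return cuppose(M-.0525*z,yaw,-T,al,g)
E
python3 - <<'E'
from plan import *
r=np.radians
for al in (-15,0,10,20):
  for g in (1,-1):
    p=[kinematics.ik(*cuppose(CUP-d*axes(CYAW,r(45))[0],CYAW,r(45),r(al),g)) for d in (0,.1)]
    print("pick",al,g,p)
    for d in (1,-1):
      o=[]
      for T,m in ((-40,(0,d*.02,.12)),(-10,(0,d*.02,.1)),(8,(0,d*.02,.008)),(30,(0,d*.01,0)),(45,(0,0,-.005)),(60,(0,0,-.005))):
        j=kinematics.ik(*pourpose(m,d,r(T),r(al),g)); o.append(None if j is None else np.round(j,2).tolist())
      print("  pour",d,[x if x is not None else None for x in o])
E
```

```text
pick -15 1 [None, None]
  pour 1 [[-0.47, 0.4, 1.4, 0.37, 1.57, 2.58], [-0.28, 0.33, 1.44, -0.08, 1.35, 2.82], None, [-0.01, 0.47, 1.61, -0.87, 1.17, -2.81], [0.05, 0.54, 1.63, -1.13, 1.28, -2.61], None]
  pour -1 [[-0.05, 0.34, 1.48, -0.45, 1.3, 0.01], [-0.25, 0.33, 1.44, 0.08, 1.4, -0.33], [-0.38, 0.43, 1.54, 0.37, 1.36, -0.55], [-0.5, 0.52, 1.52, 0.65, 1.58, -0.71], [-0.55, 0.6, 1.52, 0.81, 1.73, -0.78], [-0.6, 0.7, 1.5, 0.95, 1.9, -0.82]]
pick -15 -1 [array([-0.9192,  0.5089,  1.8058,  0.7443,  0.6299,  0.0771]), array([-1.0498,  0.2918,  1.904 ,  0.6621,  0.7859,  0.0764])]
  pour 1 [[-0.47, 0.4, 1.4, 0.37, 1.57, -0.57], [-0.28, 0.33, 1.44, -0.08, 1.35, -0.32], [-0.15, 0.41, 1.58, -0.44, 1.11, -0.01], [-0.01, 0.47, 1.61, -0.87, 1.17, 0.33], [0.05, 0.54, 1.63, -1.13, 1.28, 0.53], None]
  pour -1 [None, [-0.25, 0.33, 1.44, 0.08, 1.4, 2.82], [-0.38, 0.43, 1.54, 0.37, 1.36, 2.59], [-0.5, 0.52, 1.52, 0.65, 1.58, 2.43], [-0.55, 0.6, 1.52, 0.81, 1.73, 2.36], [-0.6, 0.7, 1.5, 0.95, 1.9, 2.32]]
pick 0 1 [array([-1.0068,  0.5248,  1.9296,  1.312 ,  0.6689,  2.6206]), array([-1.1572,  0.29
[... 2537 characters left out ...]
0.23, 1.16, -0.09], [-0.28, 0.39, 1.54, 0.17, 1.28, -0.4], [-0.38, 0.42, 1.53, 0.4, 1.4, -0.55], [-0.48, 0.48, 1.5, 0.58, 1.56, -0.67]]
pick 20 -1 [array([-1.1037,  0.6389,  2.031 ,  1.7749,  0.9763, -1.0576]), array([-1.2748,  0.4052,  2.147 ,  1.5492,  1.052 , -0.9108])]
  pour 1 [[-0.62, 0.57, 1.39, 0.79, 1.89, -0.71], [-0.51, 0.42, 1.38, 0.44, 1.63, -0.61], [-0.4, 0.42, 1.52, 0.19, 1.3, -0.52], [-0.25, 0.38, 1.55, -0.18, 1.16, -0.24], [-0.15, 0.39, 1.57, -0.48, 1.13, -0.01], [-0.03, 0.43, 1.59, -0.76, 1.18, 0.24]]
  pour -1 [[0.15, 0.49, 1.53, -1.06, 1.43, -2.71], None, None, [-0.28, 0.39, 1.54, 0.17, 1.28, 2.75], [-0.38, 0.42, 1.53, 0.4, 1.4, 2.59], [-0.48, 0.48, 1.5, 0.58, 1.56, 2.47]]
```

Run:
```python
from plan import *
r=np.radians
x=axes(CYAW,r(45))[0]
p,q=cuppose(CUP-.11*x,CYAW,r(45),0,-1); env.reach(p,q)
f=eyes.grab_frame("wrist");cv2.imwrite("pics/w2.png",f["frame"][:,:,::-1]);np.save("w2.npy",f,allow_pickle=True)
s=monitor.sense();print(s["position"]-p,s["joints"],s["clock"])
print(proj(f,[CUP,CUP+.0525*axes(CYAW,r(45))[2],CUP-.0525*axes(CYAW,r(45))[2]]))
```

```text
[-0.0001 -0.0009  0.0014] [-1.175   0.2735  2.0332  1.0886  0.8299 -0.3837] 2.1083
[[320.7269 207.4363]
 [320.6534 131.4566]
 [320.7993 275.2547]]
```

View pics/w2.png

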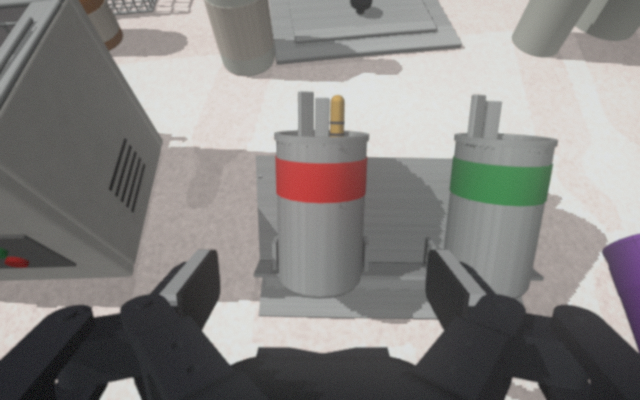

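Run:
```python
import cv2
t=cv2.imread("pics/w2.png")
cv2.imwrite("pics/w2d.png",cv2.resize(t[120:310,255:385],None,fx=3,fy=3,interpolation=cv2.INTER_CUBIC))
```

```text
(no output)
```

View pics/w2d.png

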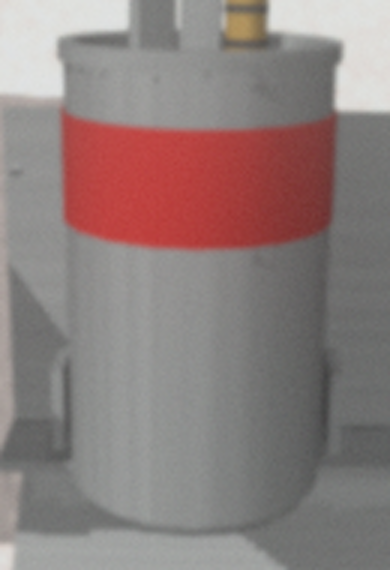

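Run:
```python
from fitcup import *
W1=np.load("w1.npy",allow_pickle=True).item();W2=np.load("w2.npy",allow_pickle=True).item()
S=eyes.grab_frame("scene")
U=lambda c:unc(c,(275,85),3.7)[0]
f1=[(.09,U((175,214))),(.066,U((178,312))),(0,U((178,550)))]
s1=[(.078,U((58.5,0))[0],U((293,0))[0]),(.02,U((66,0))[0],U((284,0))[0])]
V=lambda c:unc(c,(255,120),3)[0]
f2=[(.09,V((198,130))),(.066,V((198,249))),(0,V((200,528)))]
s2=[(.078,V((63,0))[0],V((334,0))[0]),(.02,V((71,0))[0],V((324,0))[0])]
def fun(p,w1,w2,ws):
    z=axes(p[3],np.pi/4)[2]
    return np.concatenate([w1*np.array(cupres(p,W1,f1,s1)),w2*np.array(cupres(p,W2,f2,s2)),ws*(proj(S,p[:3]+.0525*z)[0]-unc((466,214),(190,180),7)[0])])
for w in ((0,1,0),(1,1,0),(1,1,1)):
    s=least_squares(fun,[.49,-.31,.08,0],args=w); print(w,s.x,s.fun)
```

```text
(0, 1, 0) [ 0.4992 -0.3106  0.0771  0.0076] [ 0.     -0.     -0.     -0.     -0.      0.      0.     -0.      0.
  0.     -0.1587 -0.3398 -0.042  -1.1095 -0.4121  1.5949  1.0679 -1.2798
  1.3248 -0.4091 -0.      0.    ]
(1, 1, 0) [ 0.4994 -0.3106  0.0767  0.0075] [ 0.1877 -0.6144 -0.5025 -0.6343 -0.201   1.159   0.529  -0.7616  0.5001
  0.1976 -0.1427 -0.176  -0.0308 -1.0339 -0.4128  1.4753  1.1694 -1.3488
  1.4064 -0.4778 -0.      0.    ]
(1, 1, 1) [ 0.4987 -0.3106  0.0779  0.0083] [ 0.17   -0.7652 -0.5041 -0.6644 -0.1624  1.4025  0.3745 -0.6603  0.3943
  0.3198 -0.1888 -0.47   -0.0526 -1.067  -0.3747  2.0151  0.8582 -1.1444
  1.1763 -0.2547 -0.4714  2.1515]
```

```bash
sed -i 's/^CUP=.*/CUP=np.array([.499,-.3107,.0783]); CYAW=.0075/' plan.py
python3 - <<'E'
from plan import *
r=np.radians
p,q=cuppose(CUP,CYAW,r(45),0,-1)
print(env.movel(p,velocity=.1,frame=q,guard=10), monitor.sense()["position"]-p)
f=eyes.grab_frame("wrist");cv2.imwrite("pics/w3.png",f["frame"][:,:,::-1])
env.close_gripper(60); s=monitor.sense(); print(s["finger_gap"],s["contact_force"],s["position"]-p,s["clock"])
f=eyes.grab_frame("wrist");cv2.imwrite("pics/w4.png",f["frame"][:,:,::-1])
E
```

```text
False [-0.0001 -0.0002  0.0004]
0.6920866295150312 [-6.3395  1.5694  5.4841] [-0.0002  0.      0.0004] 3.825
```

View pics/w4.png

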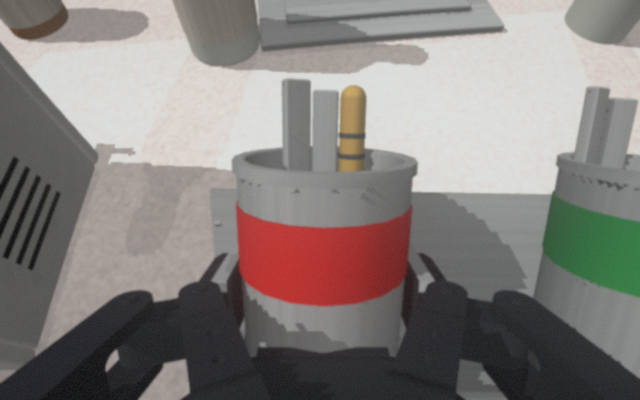

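Run:
```python
from plan import *
r=np.radians
for h in (.05,.22):
    p,q=cuppose(CUP+[0,0,h],CYAW,r(45),0,-1)
    env.movel(p,velocity=.1,frame=q); s=monitor.sense(); print(s["finger_gap"],s["contact_force"],s["ft_torque"],s["position"]-p,s["clock"])
for n in ("wrist","scene"):
    f=eyes.grab_frame(n);cv2.imwrite(f"pics/{n}5.png",f["frame"][:,:,::-1])
```

```text
0.6936596109293596 [-0.5084  0.5585 -3.1201] [ 0.0153  0.6969 -0.0381] [-0.0003  0.0003 -0.0007] 4.525
0.6896049619148225 [ 0.068  -0.2229 -2.3002] [0.0222 0.644  0.0226] [-0.0001  0.0001 -0.0006] 6.375
```

View pics/wrist5.png

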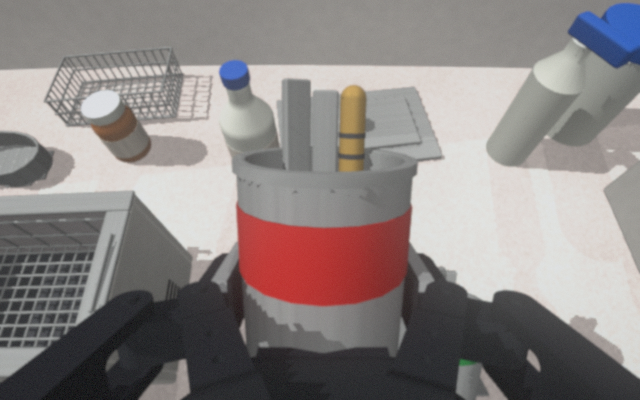

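View pics/scene5.png

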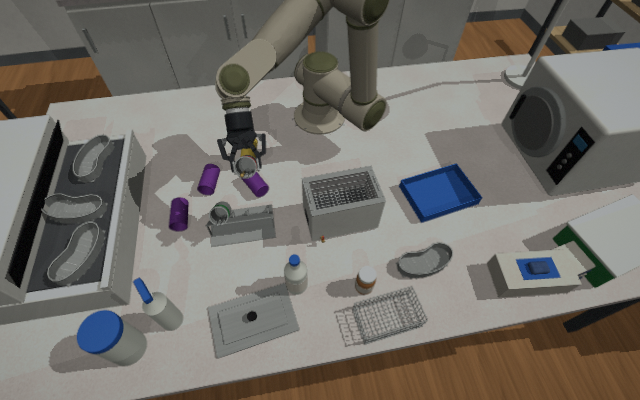

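Run:
```python
from plan import *
r=np.radians
A=CUP+[0,0,.22]; yawB=CL[2]+np.pi/2
Mw=inclean([0,.02,.175+.14]); B=Mw-.0525*axes(yawB,r(40))[2]
print(A,B)
ok=True
W=[]
for t in np.linspace(.25,1,4):
    p,q=cuppose(A+(B-A)*t,CYAW+(yawB-CYAW)*t,r(45-5*t),0,-1); j=kinematics.ik(p,q); print(t,p,j); W.append((p,q))
if all(kinematics.ik(*w) is not None for w in W):
    for p,q in W: env.movel(p,velocity=.15,frame=q)
s=monitor.sense();print(s["finger_gap"],s["contact_force"],s["position"]-p,s["clock"],s["joints"])
for n in ("wrist","scene","top"):
    f=eyes.grab_frame(n);cv2.imwrite(f"pics/{n}6.png",f["frame"][:,:,::-1]);np.save(n+"6.npy",f,allow_pickle=True)
t=cv2.imread("pics/scene6.png");cv2.imwrite("pics/s6c.png",cv2.resize(t[110:250,270:410],None,fx=4,fy=4,interpolation=cv2.INTER_CUBIC))
```

```text
[ 0.499  -0.3107  0.2983] [ 0.5366 -0.0465  0.2813]
0.25 [ 0.5229 -0.2383  0.2833] [-0.955   0.22    1.6704  0.8122  1.203  -0.0844]
0.5 [ 0.5285 -0.1672  0.2787] [-0.8527  0.2838  1.5896  0.7486  1.4142 -0.2779]
0.75 [ 0.5325 -0.0981  0.2741] [-0.7121  0.3614  1.4853  0.6642  1.5914 -0.4521]
1.0 [ 0.5358 -0.0314  0.2695] [-0.5463  0.4479  1.3614  0.5677  1.7446 -0.6217]
0.6905923571965349 [ 0.0514  0.3411 -3.3963] [-0.0001 -0.0008 -0.    ] 8.9417 [-0.548   0.4473  1.3624  0.568   1.7434 -0.6205]
```

View pics/wrist6.png

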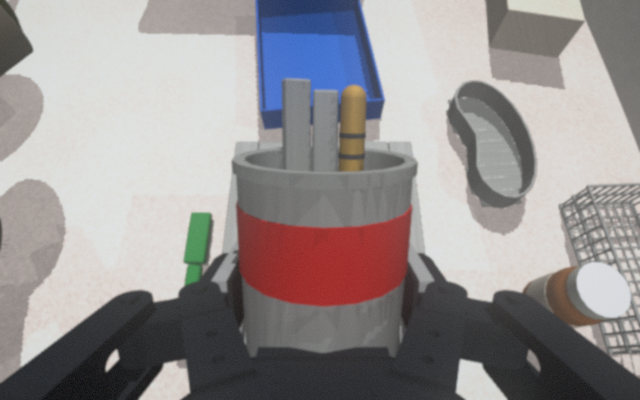

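View pics/s6c.png

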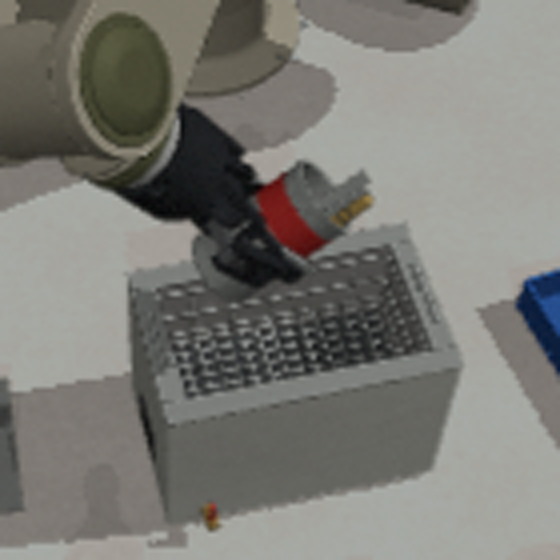

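Run:
```python
import cv2
t=cv2.imread("pics/scene5.png");cv2.imwrite("pics/s5c.png",cv2.resize(t[155:245,290:395],None,fx=6,fy=6,interpolation=cv2.INTER_CUBIC))
```

```text
(no output)
```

View pics/s5c.png

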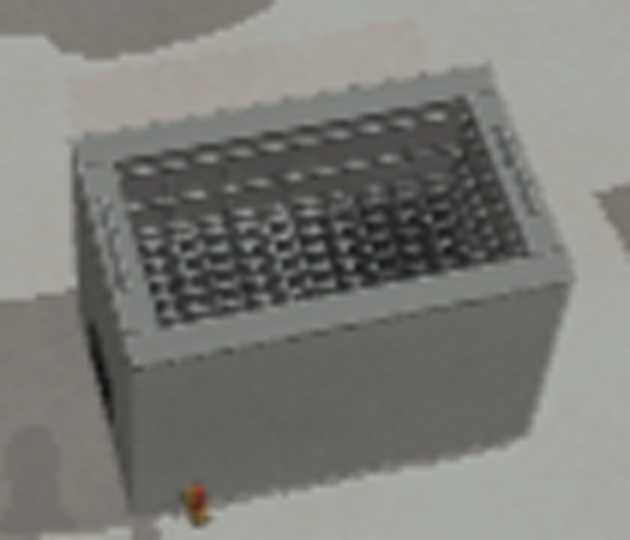

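Run:
```python
from h import *
np.set_printoptions(precision=4,suppress=True)
S=eyes.grab_frame("scene");T=eyes.grab_frame("top")
o=[(S,rect(.15,.24,.175),unc([(572,278),(133,365),(77,143),(492,67)],(290,155),6)),
 (S,rect(.11,.2,.175),unc([(530,250),(160,326),(117,162),(468,97)],(290,155),6))]
t=[(T,rect(.15,.24,.175),unc([(73,87),(473,67),(485,312),(85,330)],(240,160),5)),(T,rect(.11,.2,.175)[:2],unc([(108,118),(440,100)],(240,160),5))]
for ob in (o,t,o+t): print(*fit(ob,[.5,0,0]))
```

```text
[ 0.5365 -0.0243  0.0494] [[ 1.4274  0.1389]
 [-0.1495  0.1837]
 [-0.9759 -0.7682]
 [-0.2203 -0.5128]
 [ 0.3196  0.8793]
 [ 0.2647  0.0723]
 [-0.3285 -0.2757]
 [-0.052   0.0002]]
[ 0.5355 -0.0263  0.0561] [[-0.3717 -0.4017]
 [ 0.2965 -0.519 ]
 [ 0.9038  0.5681]
 [-1.0449  1.2254]
 [-0.4031 -0.3426]
 [ 0.5657 -0.1892]]
[ 0.536  -0.0251  0.0512] [[ 1.163   0.0018]
 [-0.3722  0.1556]
 [-1.2634 -0.7784]
 [-0.5393 -0.6187]
 [ 0.052   0.7553]
 [ 0.0305  0.0376]
 [-0.6097 -0.2965]
 [-0.3605 -0.1017]
 [-0.6575 -0.7961]
 [ 0.0231 -0.5263]
 [ 0.3756  0.5732]
 [-1.5867  0.8306]
 [-0.7223 -0.7046]
 [ 0.2569 -0.2271]]
```

```bash
sed -i 's/^CL=np.array([^)]*)/CL=np.array([.536,-.0253,.052])/' plan.py; head -3 plan.py
python3 - <<'E'
from plan import *
r=np.radians
for T,z in ((-25,.13),(-10,.12),(3,.11)):
    p,q=pourpose((0,.028,z),1,r(T),0,-1); env.movel(p,velocity=.06,frame=q)
s=monitor.sense();print(s["finger_gap"],s["contact_force"],s["position"]-p,s["clock"],s["joints"])
for n in ("wrist","scene","top"):
    f=eyes.grab_frame(n);cv2.imwrite(f"pics/{n}7.png",f["frame"][:,:,::-1])
t=cv2.imread("pics/scene7.png");cv2.imwrite("pics/s7c.png",cv2.resize(t[120:245,280:400],None,fx=4.5,fy=4.5,interpolation=cv2.INTER_CUBIC))
t=cv2.imread("pics/top7.png");cv2.imwrite("pics/t7c.png",cv2.resize(t[150:260,220:360],None,fx=5,fy=5,interpolation=cv2.INTER_CUBIC))
E
```

```text
from fitcup import *
CL=np.array([.536,-.0253,.052]); TR=np.array([.4989,.359,.1658])
CUP=np.array([.499,-.3107,.0783]); CYAW=.0075
0.6921618985297019 [-0.8431 -0.2724 -3.3894] [-0.0003  0.0001 -0.0009] 10.3833 [-0.2823  0.3181  1.3956 -0.0455  1.4147 -0.3273]
```

View pics/wrist7.png

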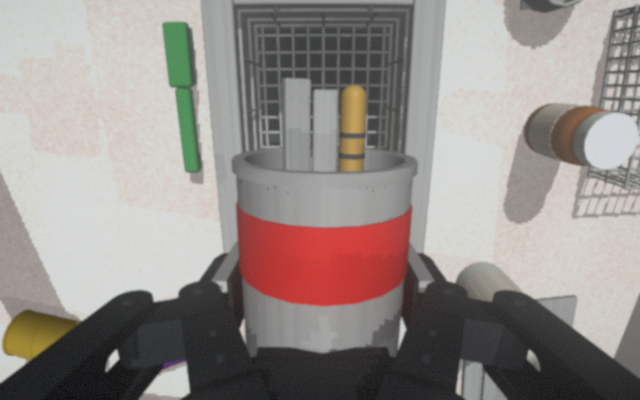

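View pics/s7c.png

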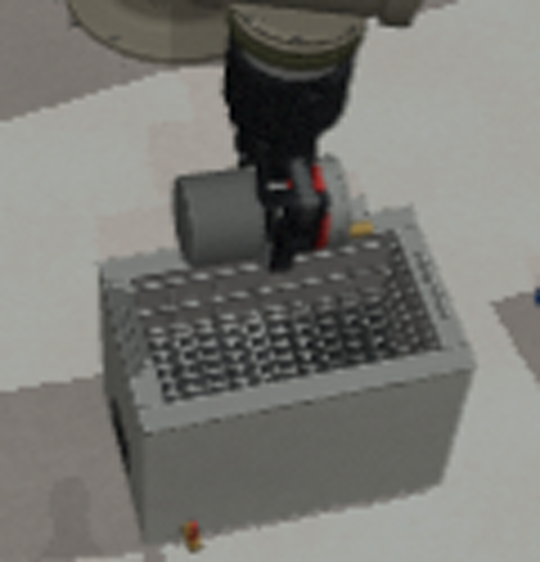

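View pics/t7c.png

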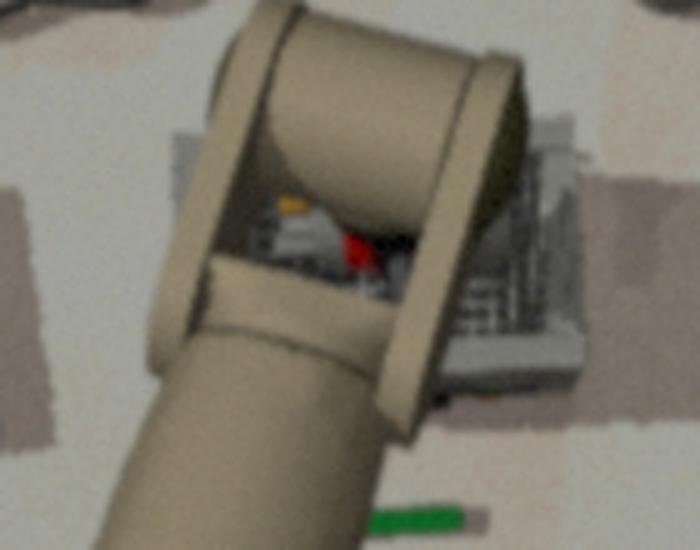

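Run:
```python
from plan import *
r=np.radians
for z in (.06,.02,.003):
    p,q=pourpose((0,.028,z),1,r(4),0,-1)
    h=env.movel(p,velocity=.06,frame=q,guard=8); s=monitor.sense();print(z,h,s["contact_force"],s["position"]-p,s["clock"])
    if h: break
env.hold(.2)
for n in ("wrist","scene"):
    f=eyes.grab_frame(n);cv2.imwrite(f"pics/{n}8.png",f["frame"][:,:,::-1])
t=cv2.imread("pics/scene8.png");cv2.imwrite("pics/s8c.png",cv2.resize(t[120:245,280:400],None,fx=4.5,fy=4.5,interpolation=cv2.INTER_CUBIC))
```

```text
0.06 False [ 0.0803 -0.0463 -3.2902] [ 0.0002 -0.0001  0.0004] 11.5
0.02 False [-0.027  -0.0416 -2.5816] [ 0.0002 -0.      0.0003] 12.3167
0.003 False [ 0.1653 -0.4767 -2.153 ] [-0.0001  0.     -0.0003] 12.75
```

View pics/wrist8.png

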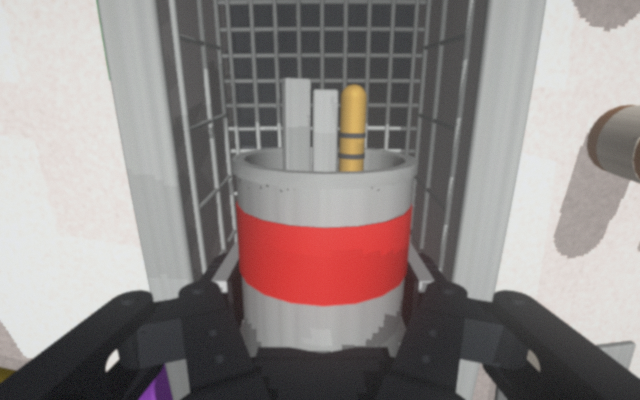

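View pics/s8c.png

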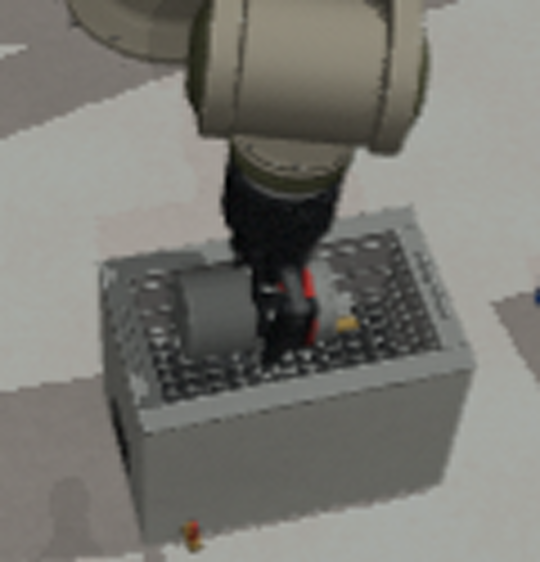

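Run:
```python
from plan import *
r=np.radians
for T,d,z in ((12,.022,.002),(22,.015,0),(32,.006,-.003),(42,0,-.006)):
    p,q=pourpose((0,d,z),1,r(T),0,-1)
    h=env.movel(p,velocity=.03,frame=q,guard=12); s=monitor.sense();print(T,h,s["contact_force"],s["position"]-p,s["clock"])
    if h: break
    f=eyes.grab_frame("wrist");cv2.imwrite(f"pics/wp{T}.png",f["frame"][:,:,::-1])
env.hold(.5)
for n in ("wrist","scene"):
    f=eyes.grab_frame(n);cv2.imwrite(f"pics/{n}9.png",f["frame"][:,:,::-1])
ims=[cv2.resize(cv2.imread(f"pics/wp{T}.png"),(400,250)) for T in (12,22,32,42)]
cv2.imwrite("pics/wp.png",np.vstack([np.hstack(ims[:2]),np.hstack(ims[2:])]))
t=cv2.imread("pics/scene9.png");cv2.imwrite("pics/s9c.png",cv2.resize(t[120:245,280:400],None,fx=4.5,fy=4.5,interpolation=cv2.INTER_CUBIC))
```

```text
12 False [ 0.1956 -0.4866 -2.9389] [ 0.      0.0002 -0.    ] 13.525
22 False [-0.7552 -0.324  -3.5454] [ 0.      0.     -0.0001] 14.075
32 False [ 0.7435 -0.5628 -3.1071] [ 0.0001 -0.0001 -0.    ] 14.6083
42 False [-0.5833  0.3983 -2.0984] [ 0.0001  0.0001 -0.0002] 15.0333
```

View pics/wp.png

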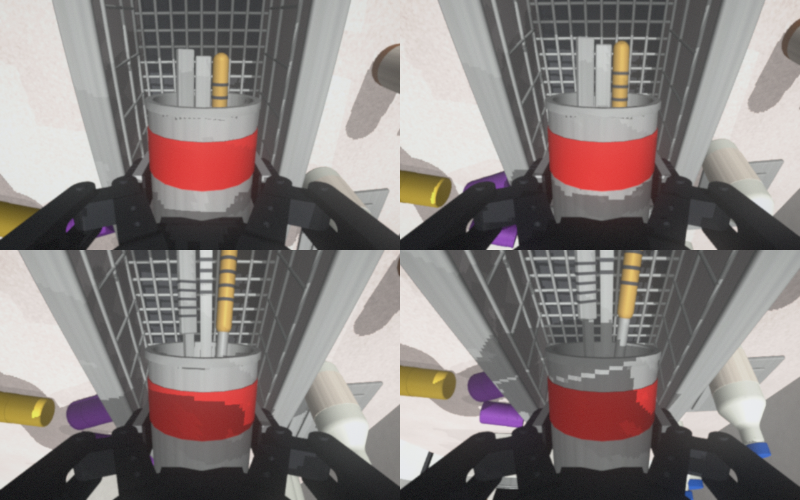

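View pics/wrist9.png

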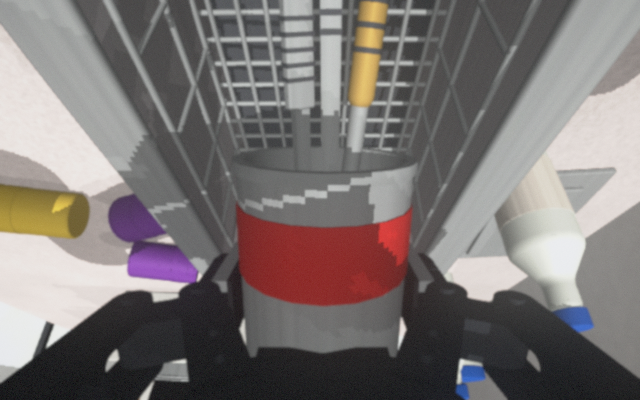

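View pics/s9c.png

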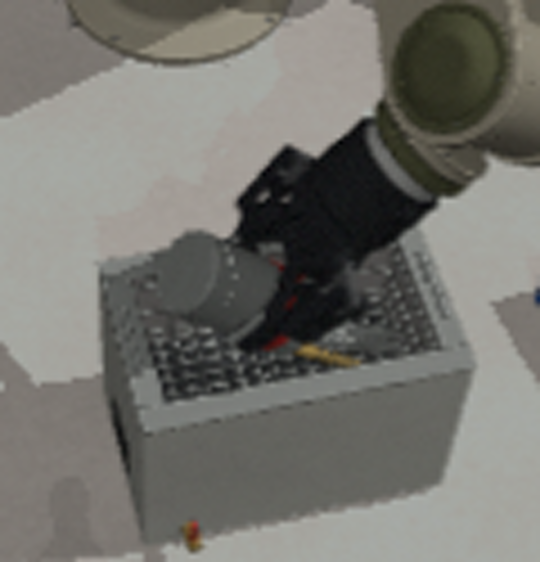

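Run:
```python
from plan import *
r=np.radians
for T,d,z in ((46,-.015,-.004),(52,-.03,0)):
    p,q=pourpose((0,d,z),1,r(T),0,-1)
    h=env.movel(p,velocity=.03,frame=q,guard=12); s=monitor.sense();print(T,h,s["contact_force"],s["position"]-p,s["clock"])
    if h: break
env.hold(.5)
for n in ("wrist","scene"):
    f=eyes.grab_frame(n);cv2.imwrite(f"pics/{n}10.png",f["frame"][:,:,::-1])
t=cv2.imread("pics/scene10.png");cv2.imwrite("pics/s10c.png",cv2.resize(t[120:245,280:400],None,fx=4.5,fy=4.5,interpolation=cv2.INTER_CUBIC))
```

```text
46 False [-0.2042  0.0128 -2.5895] [ 0.  0. -0.] 16.3167
52 False [ 0.8213  0.24   -2.6457] [0.     0.0001 0.    ] 16.975
```

View pics/wrist10.png

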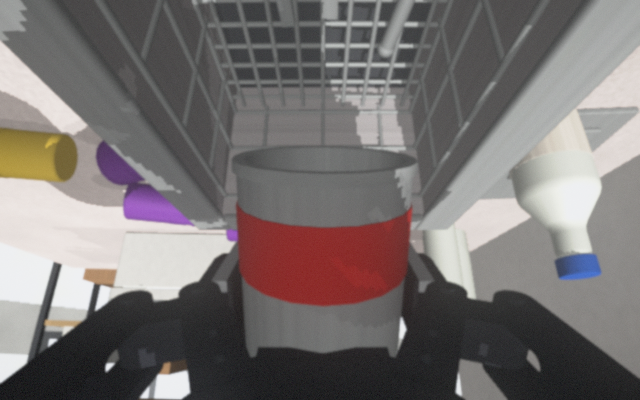

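View pics/s10c.png

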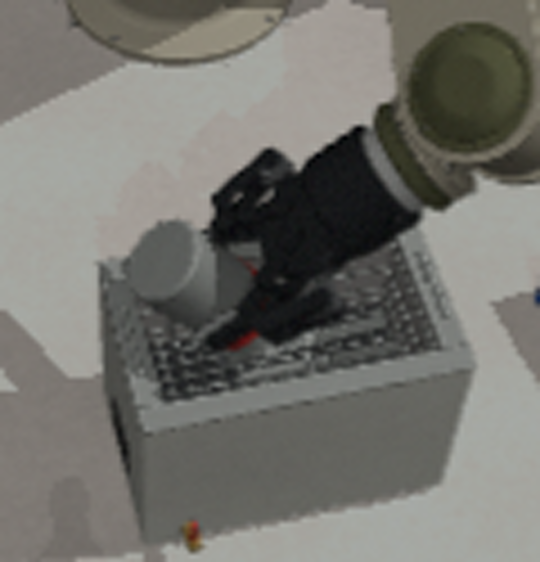

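Run:
```python
from plan import *
r=np.radians
for T,d,z,v in ((52,-.03,.10,.08),(20,-.03,.15,.12)):
    p,q=pourpose((0,d,z),1,r(T),0,-1)
    h=env.movel(p,velocity=v,frame=q,guard=15); s=monitor.sense();print(T,h,s["contact_force"],s["position"]-p,s["clock"],s["joints"])
for n in ("wrist","scene"):
    f=eyes.grab_frame(n);cv2.imwrite(f"pics/{n}11.png",f["frame"][:,:,::-1])
# tray ik options
for off in (0,np.pi/2,-np.pi/2):
  for fx in (0,.0):
    m=place(TR,np.array([[0,0,.037]]))[0]
    for h in (0,.2): print(off,h,kinematics.ik(*cuppose(m+[0,0,h],TR[2]+off,0,0,-1)))
```

```text
52 False [ 0.5322  0.0591 -2.6863] [-0.0001  0.     -0.0006] 18.975 [-0.0288  0.3665  1.4988 -0.9422  1.3295  0.1868]
20 False [-0.1883 -0.0968 -2.4937] [-0.0003  0.     -0.0008] 19.6833 [-0.2552  0.2965  1.3223 -0.3376  1.4231 -0.2739]
0 0 [ 0.4316  0.7422  1.4109 -0.      0.9885  1.8366]
0 0.2 [ 0.4316  0.5308  1.2114 -0.      1.3994  1.8366]
0 0 [ 0.4316  0.7422  1.4109 -0.      0.9885  1.8366]
0 0.2 [ 0.4316  0.5308  1.2114 -0.      1.3994  1.8366]
1.5707963267948966 0 [ 0.4398  0.7389  1.4173 -0.      0.9854  0.274 ]
1.5707963267948966 0.2 [ 0.4398  0.5266  1.218  -0.      1.397   0.274 ]
1.5707963267948966 0 [ 0.4398  0.7389  1.4173 -0.      0.9854  0.274 ]
1.5707963267948966 0.2 [ 0.4398  0.5266  1.218  -0.      1.397   0.274 ]
-1.5707963267948966 0 [ 0.427   0.7325  1.4297 -0.      0.9793 -2.8804]
-1.5707963267948966 0.2 [ 0.427   0.5184  1.2308  0.      1.3924 -2.8804]
-1.5707963267948966 0 [ 0.427   0.7325  1.4297 -0.      0.9793 -2.8804]
-1.5707963267948966 0.2 [ 0.427   0.5184  1.2308  0.      1.3924 -2.8804]
```

View pics/wrist11.png

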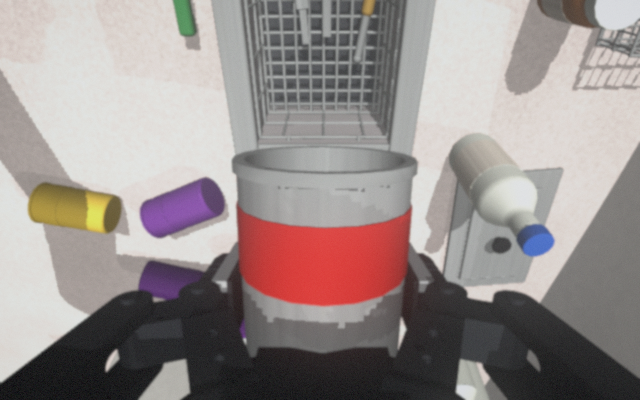

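View pics/scene11.png

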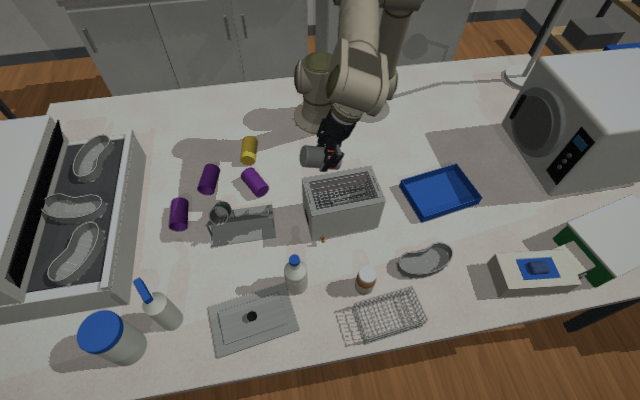

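Run:
```python
from plan import *
r=np.radians
yaw=TR[2]+np.pi/2
m=place(TR,np.array([[0,0,0.]]))[0]
s=monitor.sense()
p,q=pourpose((0,0,.16),1,r(2),0,-1); env.movel(p,velocity=.15,frame=q)
for z,v in ((.33,.25),(.12,.2),(.05,.1)):
    p,q=cuppose(m+[0,0,z],yaw,0,0,-1); h=env.movel(p,velocity=v,frame=q,guard=15 if z<.3 else None); s=monitor.sense();print(z,h,s["contact_force"],s["position"]-p,s["clock"])
f=eyes.grab_frame("wrist");cv2.imwrite("pics/w12.png",f["frame"][:,:,::-1])
f=eyes.grab_frame("scene");cv2.imwrite("pics/s12.png",f["frame"][:,:,::-1])
```

```text
0.33 False [ 0.3632 -0.9883 -0.9755] [ 0.0002 -0.0007  0.0001] 22.1583
0.12 False [ 0.3707 -0.0309 -1.3462] [0.0006 0.0002 0.0012] 23.3583
0.05 False [-0.2545 -0.2427 -2.0196] [0.0004 0.0002 0.0007] 24.2083
```

View pics/w12.png

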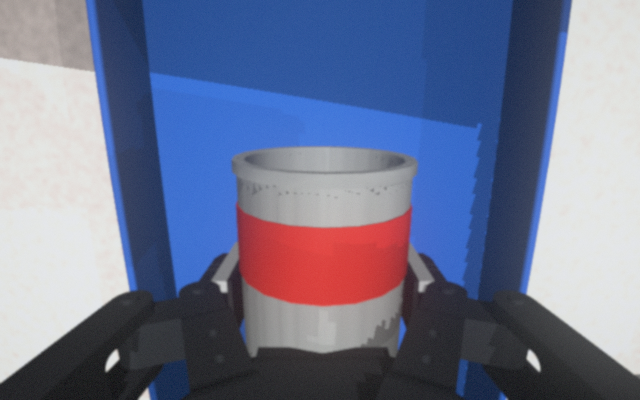

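View pics/s12.png

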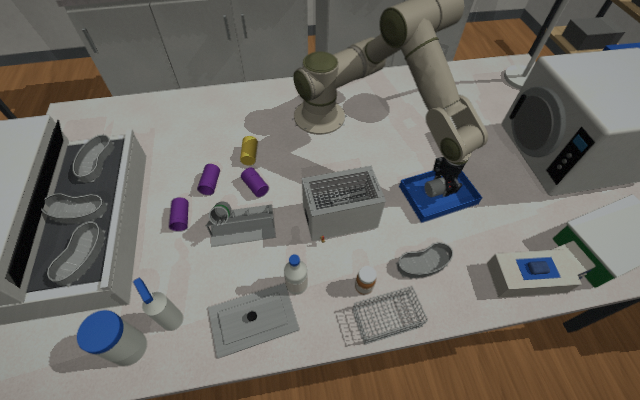

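Centred in the tray. Lower with a light guard, let go, rise and look.

Run:
```python
from plan import *
yaw=TR[2]+np.pi/2
m=place(TR,np.array([[0,0,0.]]))[0]
p,q=cuppose(m+[0,0,.030],yaw,0,0,-1); h=env.movel(p,velocity=.02,frame=q,guard=5); s=monitor.sense();print(h,s["contact_force"],s["position"]-p,s["clock"])
env.release(); env.hold(.3)
P=monitor.sense()["position"]
print(env.movel(P+[0,0,.05],velocity=.05,guard=8)); env.movel(P+[0,0,.2],velocity=.2)
env.set_joints([1.2,.2,1.4,0,1.4,.2]); 
for n in ("scene","top"):
    f=eyes.grab_frame(n);cv2.imwrite(f"pics/{n}13.png",f["frame"][:,:,::-1])
s=monitor.sense();print(s["clock"],s["position"])
t=cv2.imread("pics/top13.png");cv2.imwrite("pics/t13c.png",cv2.resize(t[160:270,130:350],None,fx=3.6,fy=3.6,interpolation=cv2.INTER_CUBIC))
```

```text
False [-0.3307 -0.0005 -3.3172] [0.0001 0.     0.0001] 25.4583
False
29.9917 [0.0807 0.5262 0.3277]
```

View pics/t13c.png

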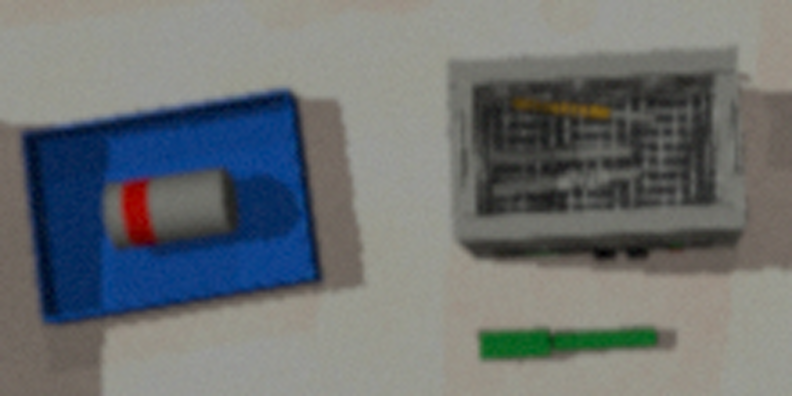

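View pics/scene13.png

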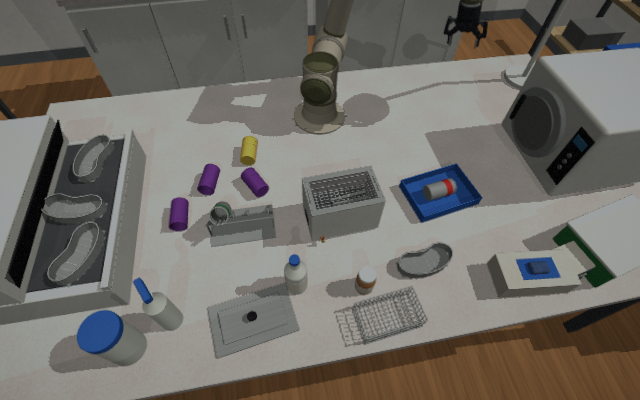

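Run:
```python
from h import *
a=eyes.grab_frame("top")["frame"].astype(int); env.hold(.5); b=eyes.grab_frame("top")["frame"].astype(int)
def c(x): m=(x[...,0]>120)&(x[...,1]<70)&(x[...,2]<70); m[:,230:]=0; v,u=np.nonzero(m); return u.mean(),v.mean(),len(u)
print(c(a),c(b)); job.hand_in(); print(monitor.sense()["clock"])
```

```text
(np.float64(167.30769230769232), np.float64(217.2967032967033), 91) (np.float64(167.27173913043478), np.float64(217.34782608695653), 92)
the job is handed in; nothing more can be done
the job is handed in; nothing more can be done
```

I moved the red-banded cup from the rack to the cleaner and emptied it into the sunken basket. It now lies on its side in the blue tray. The job was handed in at about 30.6 s on the clock. No verdict was reported, so this rests on my own pictures and force readings.

**Pour:** I gripped the cup across its flats and carried it mouth-up. I levelled it over the tank and lowered it with the mouth about 3 mm above rim height, by my measurements. The wrist picture then showed all three instruments still in the cup. I tipped it in stages to 52° mouth-down. The instruments stayed put at 12°, had crept a little at 22°, and slid out by 32°. Force on the tool stayed under about 4 N throughout, so I saw no sign of a knock on the cleaner.

**Last checks:**
- The top picture shows the three instruments lying on the basket floor.
- The cup lies on its side near the middle of the tray. Its red band moved less than 0.1 pixel over about half a second, so it is at rest.
- In the pictures, the green-banded cup, kidney dish, bottle, jar and brush look where they started.
- The arm was clear of everything.

**Disagreements:**
- Fitting the rack from its corners gave errors of up to about 6 pixels, so I took the grasp point from the cup itself. My height estimates for the cup centre ranged from 75 to 80 mm, and I used 78 mm.
- The 5 N contact guard did not trip when I set the cup down in the tray, so it may have dropped a millimetre or two on release.

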